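Square up a circuit board on the tilting inspection plate and hold it at the marked angle

TASK

With the tilting inspection plate lying flat, push the blue circuit board in its black carrier along the plate until it sits square and flush against both orange stops (the long one at the hinge end and the short one at the side). Then take the yellow bar, swing the plate up to the angle marked by the red pointer on the white quadrant, and finish there still holding the bar with the gripper, the plate steady in line with the pointer and the board still home against its stops, because the plate falls back if let go. Leave the pointer and the other things on the bench where they are.

Things in the scene. Friction and masses are not known exactly. Their poses are not given: they have to be found in the camera images.
- fixture: the inspection fixture, fixed to the bench: dark steel base 270 x 240 mm, 20 mm high, carrying a hinged aluminium plate. Origin: centre of its underside on the bench. Its +x points from the yellow bar to the hinge (roughly away from the robot), +y to the side with the white quadrant, z up. Along its +y side stands the white quadrant (6 mm thick, centred 150 mm to +y, about 160 mm radius about the hinge line, so up to 190 mm tall)
- plate (a joint): angle of the aluminium plate (rad): 0 = lying flat, grows as the bar end is swung up, stop at 1.3. The plate is 245 mm long (from 5 to 250 mm to -x of the hinge line), 220 mm wide, 8 mm thick, about 0.5 kg; hinge nearly frictionless, falls shut by itself. About 3 N at the bar lifts it
- hinge_mid (a point): middle of the hinge line, which runs along the fixture's y; it lies 120 mm to +x of the fixture's origin and 26 mm above the bench, mid-thickness of the plate. Axes turn with the plate; with the plate flat they are the fixture's axes, and the plate's upper face is then 30 mm above the bench
- seat_spot (a point): where the carrier's centre is when home against the stops. Has the plate's axes and moves with it; (-55, +30, +11) mm from hinge_mid in those axes, 7 mm above the plate's face. Stops are orange, 14 mm high: a straight ledge 160 mm long at the hinge end, its face 35 mm to +x of this point (from 110 mm to -y to 50 mm to +y), and a 30 mm block with its face 50 mm to +y
- carrier_center (a point): centre, half-way up, of the blue circuit board in its black carrier: a solid block 70 mm (its x) by 100 mm (its y) by 14 mm high with small components up to 6 mm more, about 0.12 kg. It lies loose on the plate, turned a little and short of the stops (20 to 45 mm in x and 15 to 45 mm in y), and slides when pushed with 1 to 2 N. Seated, its axes are parallel to seat_spot's
- lift_bar (a point): yellow round bar on the plate's free end, 10 mm thick, 120 mm long between two thin steel posts, running along the plate's y. Origin: the middle of the bar, at (-235, 0, +39) mm from hinge_mid in plate axes, so 35 mm above the plate's upper face. Can be pinched from above across its thickness; being round it can turn between the pads while the plate swings
- pointer (a joint): angle of the red pointer (rad), measured as the plate's angle: the plate is at the mark when both are equal. It stays where it is set (stiff)
- pointer_tip (a point): centre of the red ball (18 mm) at the end of the red pointer arm, 180 mm from the hinge line and 159 mm to +y of the middle of the hinge, on the outer side of the quadrant. Axes turn with the pointer
- spare: spare circuit board in a GREY carrier with a green board, same size (70 x 100 x 14 mm), lying on the mat; not part of the job. Origin: underside centre
- driver: small orange-handled screwdriver, 150 mm long; not part of the job. Origin: on its axis
- spool: red spool, 56 mm across, 44 mm tall; not part of the job. Origin: underside centre
- loupe: black eye loupe, 36 mm across, 28 mm tall; not part of the job. Origin: underside centre
- flux: white flux bottle with a black cap, 32 mm across, 75 mm tall; not part of the job. Origin: underside centre
- tweezers: steel tweezers, 120 mm long, flat on the mat; not part of the job. Origin: underside centre
Things that resemble listed ones, but are neither listed nor needed, are in the scene too. Leave any pink look-alike of the part that bears carrier_center alone.

How it is judged:
By the outcome, as a careful person would: the job done as asked, in the order asked, and still so for the second after the job is handed in, while the arm keeps its last pose, push and grip.
It also fails if it takes over 51 s, if anything falls off the work surface, if the arm or the gripper's body presses on something with over 40 N, if the wrist force passes 120 N, or if a joint passes its speed limit or range.

ROBOT

A 6-joint arm with a two-finger parallel gripper is mounted at the origin on the work surface. World frame = base frame: x ahead of the robot, y to its left, z up, the work surface at z = 0. Lengths are in mm, angles in rad, forces in N, time in s.
With the tool pointing down it reaches from about 325 to 875 mm from the base axis. Payload 4.4 kg.
Tool frame: the origin (TCP) lies where the fingers leave the gripper's body, on its centre line; the fingertips stand 73 mm ahead of it and the grasp point (between the pads) lies ahead of it (bot.grip_depth is the z of the grasp point in the tool frame, in mm); z points along the fingers, y is the direction in which the jaws open and shut (so a half turn about z gives the same grasp; the last joint's range is limited). The gripper opens to 85 mm and grips with 20 to 120 N. Pads are 22 mm wide; open, the fingers measure 114 mm over their backs; the gripper's body (76 mm by 85 mm) begins 54 mm behind the grasp point. The pads swing forward as they close: fully open they stand 13 mm farther back than shut.
Start: joints at [-1.252, 0.207, 1.542, -0, 1.393, -0.15], TCP at [260.296, -512.712, 303.882] pointing down, gripper open.
Joint ranges: [-2.73, 2.73], [-0.86, 2.22], [0.23, 2.46], [-1.11, 4.25], [0.08, 2.63], [-2.82, 2.82]. Speed limits (rad/s): [2.79, 2.79, 3.14, 3.14, 3.14, 3.14].

INTERFACE

Orientations are given as a unit quaternion [x, y, z, w].
In Python, from workcell import bot, kinematics, telemetry, imaging, order gives the robot as it stands. Calls block until the motion is done:
- bot.reach(position, orientation): joint-space move of the TCP to a pose.
- bot.move_l(position, attitude=None, rate=150, until_force=None): straight line of the TCP; attitude=None keeps the orientation; rate is the mean speed in mm/s. With until_force (N) it stops when the force on the tool has changed by that much, and returns True; else False.
- bot.goto_joints(angles): joint-space move.
- bot.grip(opening): finger opening in mm; the grip force is fixed at half the most; returns when the fingers have stopped.
- bot.dwell(seconds).
- kinematics.solve_ik(position, orientation): joint angles nearest the present ones, or None.
- telemetry.get_obs(): the state.
- imaging.capture(name): name is "scene" or "top" or "wrist"; returns a dict with "image" (420x560x3 uint8, red, green, blue), "range_z" (420x560 float32, mm along the optical axis (not along the pixel's ray), 0 where there is no reading), "intrinsics" (3x3 intrinsics, pixels), "R" (3x3) and "t" (3): a world point X has camera coordinates R X + t. Camera axes: x right, y down, z forward; pixel columns grow to the right and rows downward; lengths in mm; the calibration is good to about 2 mm. A picture is of the moment at which its call begins.
A pose or a line that the arm cannot do raises bot.PlanningError and nothing moves.
- order.sign_off(): hands the job in, once; it reports no verdict.
The state is a dict: "time": time; "q": joint angles; "qvel": joint speeds; "joint_torque": joint torques, N m; "position": TCP position; "tcp_rot": TCP orientation; "force": force on the tool from outside, world axes, zero at the start; "torque": the same for the moment, N m; "width": finger opening in mm.
Only numpy, scipy, OpenCV 4.12 (cv2) and the standard library are available. Lean on these libraries where they do the work, as an engineer would, in place of code of your own. Each camera call takes 0.05 s, during which the arm holds its last target. There are 200 camera calls.

## Working session

There is one attempt and no reset: what is moved stays moved. The work goes in short steps, each a Python script; the robot and the scene stay as the last script left them, time stands still between calls to the robot, and variables do not carry over. Pictures are saved under pics/ and viewed, about 8 in all and at most 12, crops included, and the job is handed in when it is done.

```bash
mkdir -p pics; cat > h.py <<'E'
import numpy as np, cv2
from workcell import bot, kinematics, telemetry, imaging, order
def save(n,c,crop=None,s=1):
    im=c["image"][...,::-1]
    if crop: r0,r1,c0,c1=crop; im=im[r0:r1,c0:c1]
    cv2.imwrite(f"pics/{n}.png",cv2.resize(im,None,fx=s,fy=s,interpolation=cv2.INTER_CUBIC))
def onplane(c,uv,z):
    uv=np.atleast_2d(uv).astype(float); K=c["intrinsics"];R=np.array(c["R"]);t=np.array(c["t"])
    d=(np.linalg.inv(K)@np.c_[uv,np.ones(len(uv))].T); d=(R.T@d).T; o=-R.T@t
    return o+d*((z-o[2])/d[:,2])[:,None]
def cloud(c):
    z=c["range_z"]; v,u=np.indices(z.shape); K=c["intrinsics"]
    p=np.stack([(u-K[0,2])/K[0,0]*z,(v-K[1,2])/K[1,1]*z,z],-1)
    return (p-np.array(c["t"]))@np.array(c["R"])
def proj(c,X):
    p=np.atleast_2d(X)@np.array(c["R"]).T+c["t"]; p=p@np.array(c["intrinsics"]).T
    return p[:,:2]/p[:,2:]
E
python3 - <<'E'
from h import *
import pickle
d={n:imaging.capture(n) for n in("top","scene")}
pickle.dump(d,open("c0.pkl","wb"))
im=np.hstack([d["top"]["image"]]);save("top0",d["top"],s=1.4);save("scene0",d["scene"],s=1.4)
for n in d: print(n,-np.array(d[n]["R"]).T@d[n]["t"])
print(bot.grip_depth,telemetry.get_obs())
E
```

```text
top [ 399.9718614    40.02741785 1199.52140874]
scene [1079.53192691  664.84150869  695.68523939]
53.900000000000006 {'time': 0.1, 'q': array([-1.25148143e+00,  2.07383839e-01,  1.54284868e+00, -1.41299997e-06,
        1.39357133e+00, -1.50499344e-01]), 'qvel': array([ 4.87167672e-05, -5.21367000e-04, -5.51131684e-03,  3.76711046e-04,
       -9.68178389e-04,  6.92050718e-04]), 'joint_torque': array([-3.44668988e-04, -3.84090757e+01, -2.92546570e+01, -2.48560973e-04,
        4.85124823e-03,  2.17310543e-05]), 'position': array([ 260.12495666, -512.1627361 ,  302.7960702 ]), 'tcp_rot': array([ 9.72535340e-01,  2.32752639e-01, -9.39032584e-05, -1.10160489e-03]), 'force': array([ 0.37727456, -0.72009704,  0.21119614]), 'torque': array([-0.00530198, -0.00599972, -0.03888911]), 'width': 85.46207450193057}
```

View pics/top0.png

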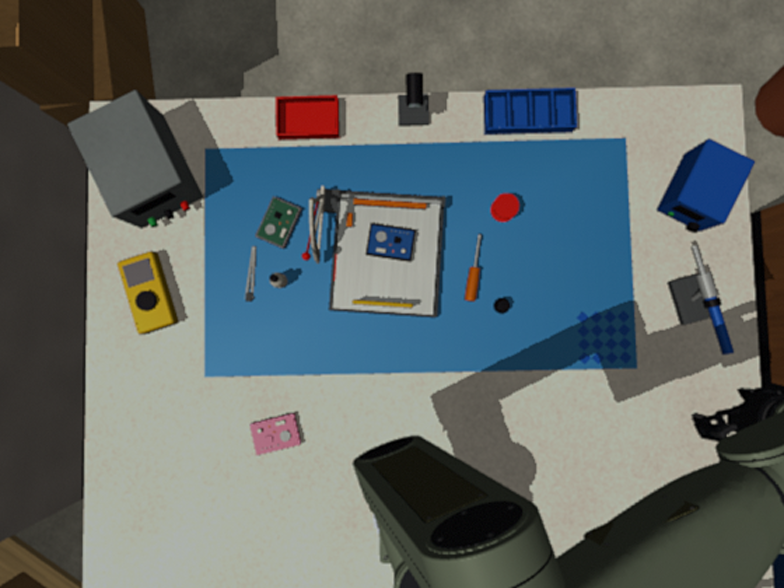

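View pics/scene0.png

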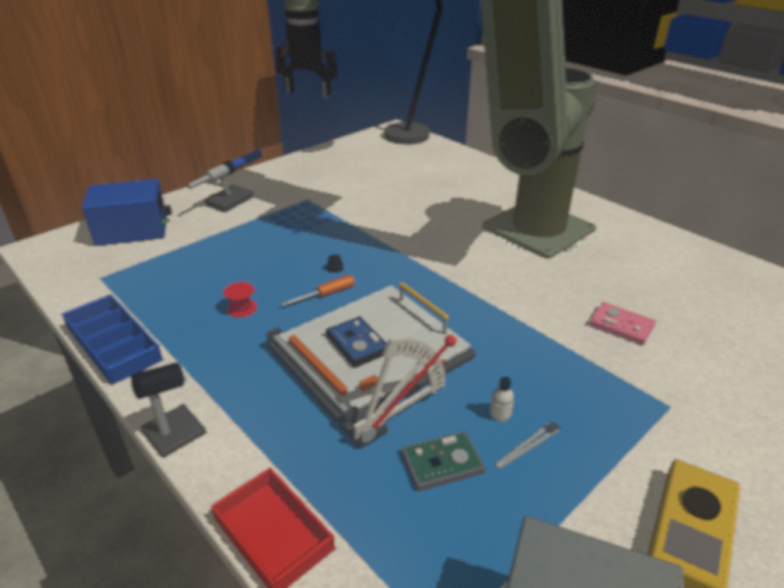

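Top view (1.4x pixels): the blue board on the plate is at (391,242), the yellow bar at (387,302), the orange ledge at (391,204) with the side stop at (350,215), and the red pointer ball at (307,256). The things that could be mistaken for the board are the green spare (280,222), the pink board (275,433) and the blue bin (530,110). By the description I choose the one on the plate.

```bash
cat >> h.py <<'E'
def hsv(c): return cv2.cvtColor(c["image"],cv2.COLOR_RGB2HSV)
def mask(c,lo,hi): return cv2.inRange(hsv(c),np.array(lo),np.array(hi))
def blobs(m,amin=20):
    n,l,s,ce=cv2.connectedComponentsWithStats(m)
    return [(ce[i],s[i],l==i) for i in range(1,n) if s[i,4]>=amin]
E
python3 - <<'E'
from h import *
import pickle
d=pickle.load(open("c0.pkl","rb"))
for n in d:
  c=d[n];P=cloud(c)
  for nm,lo,hi in(("yel",(20,120,90),(32,255,255)),("org",(5,150,90),(17,255,255)),("red",(0,170,90),(4,255,255)),("blue",(108,150,40),(125,255,255))):
    for ce,s,m in blobs(mask(c,lo,hi),12):
      p=P[m];p=p[c["range_z"][m]>0]
      if len(p) and 300<np.median(p[:,0])<800 and abs(np.median(p[:,1])-40)<330: print(n,nm,ce.round(1),s,np.median(p,0).round(1), cv2.minAreaRect(onplane(c,np.argwhere(m)[:,::-1],np.median(p[:,2]))[:,:2].astype(np.float32)))
E
```

```text
top yel [272.7 216.3] [252 214  43   6 117] [462.1  78.8  69.1] ((461.5216369628906, 76.79411315917969), (124.50955200195312, 8.23895263671875), 84.80099487304688)
top org [278.2 145.1] [253 142  52   7 201] [680.4  57.9  43.8] ((680.32275390625, 56.786285400390625), (156.455322265625, 11.96715259552002), 84.83251953125)
top org [249.4 156.8] [247 152   5  10  37] [646.2 146.9  43.9] ((647.339111328125, 147.16293334960938), (12.226243019104004, 27.794099807739258), 88.61417388916016)
top org [336.9 202.5] [332 191  10  24 160] [ 500.9 -118.9   23.7] ((502.4906921386719, -119.11322784423828), (21.140850067138672, 72.60474395751953), 78.90040588378906)
top red [360.3 147.8] [351 139  19  19 265] [ 666.1 -193.1   43.7] ((666.0997314453125, -192.29217529296875), (47.3792724609375, 58.91128158569336), 43.72722625732422)
top red [218.4 182.4] [217 181   4   4  13] [558.2 227.4 128.8] ((557.1043090820312, 226.69924926757812), (8.487231254577637, 8.590242385864258), 89.35028076171875)
top blue [283.4 169.1] [280 163   9  12  32] [605.2  42.7  45. ] ((607.4287719726562, 43.845489501953125), (
[... 189 characters left out ...]
2777404785), 82.27397155761719)
scene yel [302.7 214.7] [287 203  32  24  59] [464.2  84.4  68.7] ((463.704833984375, 80.647705078125), (118.63462829589844, 5.6909918785095215), 85.20196533203125)
scene org [240.  203.1] [229 198  23  11 126] [ 506.4 -113.6   21.3] ((505.52276611328125, -112.709716796875), (24.169479370117188, 68.69114685058594), 79.03904724121094)
scene org [227.1 260.1] [208 241  38  39 185] [683.4  65.3  43.7] ((683.770751953125, 61.225502014160156), (155.9261932373047, 8.555020332336426), 85.19595336914062)
scene org [263.9 271.3] [259 269   9   5  22] [646.5 147.7  43.4] ((647.3676147460938, 148.66946411132812), (7.598178863525391, 20.88559341430664), 83.47943878173828)
```

```bash
cat >> h.py <<'E'
from scipy.spatial.transform import Rotation as Ro
def down(a):  # tool x along world heading a, z down
    return Ro.from_matrix(np.array([[np.cos(a),np.sin(a),0],[np.sin(a),-np.cos(a),0],[0,0,-1]]))
PSI=-0.0907
E
python3 - <<'E'
from h import *
import pickle
q=down(PSI).as_quat()
for z in(430,400): print(kinematics.solve_ik([540,75,z],q))
bot.reach([530,75,400],q)
c=imaging.capture("wrist");pickle.dump(c,open("w1.pkl","wb"));save("w1",c,s=1.4)
print(-np.array(c["R"]).T@c["t"],telemetry.get_obs()["time"],bot.grip_depth)
print(proj(c,[[644.7,92,37],[462.5,78,65],[557,227,119],[696.5,57,26]]))
E
```

```text
[-2.07721976e-02  7.44961979e-02  1.43444720e+00 -4.44089210e-16
  1.63264926e+00  1.64072413e+00]
[-2.07721976e-02  8.46258007e-02  1.48331245e+00 -4.44089210e-16
  1.57365440e+00  1.64072413e+00]
[609.88759628  66.62098037 470.21598585] 2.475 53.900000000000006
[[251.82520156  69.2630055 ]
 [277.04131346 215.88419959]
 [131.54006072 163.10106188]
 [276.44765313  20.73799226]]
```

View pics/w1.png

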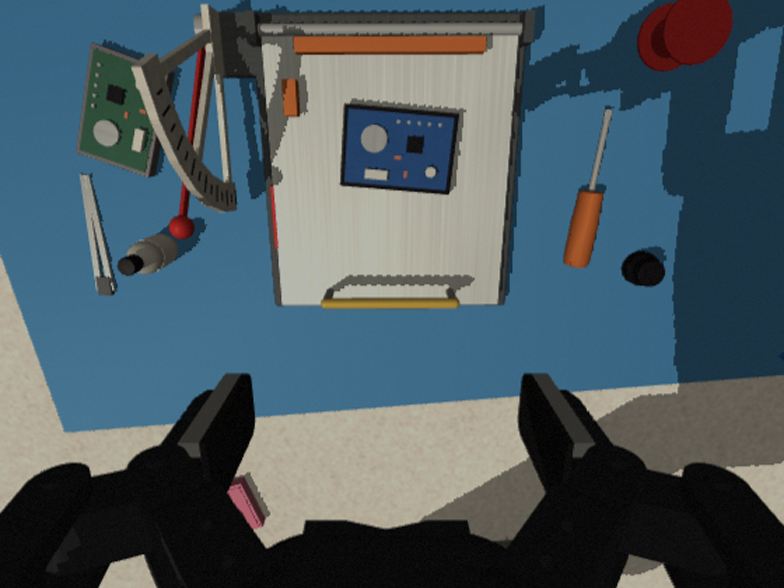

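The wrist view (1.4x) shows the blue board in its black carrier at (400,148). It is turned slightly and sits short of the orange ledge (390,45) and the block (290,98). The bar is at (390,303) and the red ball at (181,227). I'll measure these here.

```bash
cat >> h.py <<'E'
def measure(c,home=False):
    P=cloud(c); out={}
    m=mask(c,(5,150,90),(17,255,255))
    for ce,s,mm in blobs(m,40):
        p=P[mm]; z=np.median(p[:,2])
        if 38<z<50: 
            r=cv2.minAreaRect(onplane(c,np.argwhere(mm)[:,::-1],44)[:,:2].astype(np.float32)); out["ledge" if max(r[1])>100 else "block"]=r
    b=[x for x in blobs(mask(c,(20,120,90),(32,255,255)),40)]
    if b:
        b=max(b,key=lambda x:x[1][4]); out["bar"]=(cv2.minAreaRect(onplane(c,np.argwhere(b[2])[:,::-1],68)[:,:2].astype(np.float32)),np.median(P[b[2]],0))
    # carrier: blue or black pixels at height 42..52
    h=hsv(c); k=((P[...,2]>41)&(P[...,2]<54)&((mask(c,(100,90,20),(130,255,255))>0)|(h[...,2]<60))).astype(np.uint8)*255
    k=cv2.morphologyEx(k,cv2.MORPH_CLOSE,np.ones((13,13)))
    k=[x for x in blobs(k,500)]
    for ce,s,mm in k:
        r=cv2.minAreaRect(onplane(c,np.argwhere(mm)[:,::-1],44)[:,:2].astype(np.float32)); out.setdefault("carrier",[]).append((ce.round(1),r))
    return out
E
python3 - <<'E'
from h import *
import pickle
c=pickle.load(open("w1.pkl","rb"))
for k,v in measure(c).items(): print(k,v)
P=cloud(c)
for ce,s,mm in blobs(mask(c,(0,170,60),(4,255,255)),30):
    print("red",ce,s,np.median(P[mm],0))
    if abs(ce[0]-129)<8:
        # fit sphere r=9 to the ball
        v=np.argwhere(mm);v=v[(np.linalg.norm(v[:,::-1]-[129,162],axis=1)<8)];p=P[v[:,0],v[:,1]]
        from scipy.optimize import least_squares
        f=least_squares(lambda x:np.linalg.norm(p-x,axis=1)-9,p.mean(0)-[0,0,6],loss="soft_l1");print("ball",f.x,len(p),np.abs(f.fun).mean())
E
```

```text
ledge ((681.7196044921875, 56.628173828125), (158.57687377929688, 11.476306915283203), 84.68354034423828)
block ((649.2055053710938, 145.774169921875), (10.833580017089844, 29.282461166381836), 81.18111419677734)
bar (((463.3022155761719, 76.67509460449219), (127.5178451538086, 8.299601554870605), 84.64559936523438), array([463.34136214,  75.73737631,  69.60565243]))
carrier [(array([285. , 106.1]), ((597.5526733398438, 56.58936309814453), (98.93155670166016, 69.63471984863281), 79.83804321289062))]
red [490.33764068  22.76281784] [ 456    0   67   51 2399] [ 669.243478   -191.17854429   44.21139634]
red [139.14285714  68.30434783] [134  35  11  67 161] [655.49999306 217.77662023  66.15843047]
red [129.14007782 157.90272374] [121 132  16  38 257] [561.81713038 224.8902741  128.26367844]
ball [559.31942341 227.46694882 122.38661255] 190 2.4611662717521505
red [195.26388889 153.65277778] [193 132   5  45  72] [547.76378627 179.67066153  30.68749864]
```

```bash
cat >> h.py <<'E'
PSI=-0.0930; HX=np.array([696.5,55.2,26.]); RF=Ro.from_euler("z",PSI).as_matrix()
def F(p): return HX+RF@np.array(p,float)      # hinge-frame (plate flat) -> world
def ray(c,uv):
    d=np.array(c["R"]).T@np.linalg.inv(c["intrinsics"])@[*uv,1]; return -np.array(c["R"]).T@c["t"],d/np.linalg.norm(d)
def onside(c,uv,y):  # ray onto fixture plane y=const, result in hinge frame
    o,d=ray(c,uv); o=RF.T@(o-HX); d=RF.T@d; return o+d*(y-o[1])/d[1]
def ballpx(c,g,r,op):
    m=mask(c,(0,110,50),(6,255,255))|mask(c,(174,110,50),(180,255,255)); m=cv2.morphologyEx(m,cv2.MORPH_OPEN,cv2.getStructuringElement(cv2.MORPH_ELLIPSE,(op,op)))
    b=min(blobs(m,8),key=lambda x:np.hypot(*(x[0]-g))); return b[0],b[1]
E
python3 - <<'E'
from h import *
import pickle
d=pickle.load(open("c0.pkl","rb"));d["wrist"]=pickle.load(open("w1.pkl","rb"))
rs=[]
for n,g,op in(("wrist",(129.3,162),11),("top",(219.3,182.9),4),("scene",(322,243.7),6)):
    ce,s=ballpx(d[n],g,0,op); p=onside(d[n],ce,159); rs.append(ray(d[n],ce))
    print(n,ce,s,p.round(1),"r",np.hypot(p[0],p[2]).round(1),"ang",np.arctan2(p[2],-p[0]).round(4))
for ii in([0,2],[1,2],[0,1,2]):
    A=sum(np.eye(3)-np.outer(rs[i][1],rs[i][1]) for i in ii); b=sum((np.eye(3)-np.outer(rs[i][1],rs[i][1]))@rs[i][0] for i in ii)
    X=np.linalg.solve(A,b); p=RF.T@(X-HX); print(ii,X.round(1),p.round(1),np.hypot(p[0],p[2]),np.arctan2(p[2],-p[0]))
E
```

```text
wrist [129. 162.] [121 154  17  17 229] [-152.9  159.    96.7] r 181.0 ang 0.5639
top [219.1  182.55] [217 181   5   5  20] [-152.7  159.    87.3] r 175.9 ang 0.519
scene [322.31034483 243.10344828] [320 241   6   6  29] [-157.3  159.    94.3] r 183.5 ang 0.54
[0, 2] [557.7 229.  121.9] [-154.4  160.2   95.9] 181.7657556451515 0.5560434385853659
[1, 2] [556.8 227.6 121.4] [-155.1  158.7   95.4] 182.0821367411821 0.5514735193461953
[0, 1, 2] [557.6 228.  121.7] [-154.3  159.1   95.7] 181.5684542778232 0.5551727605732641
```

```bash
python3 - <<'E'
from h import *
import pickle
q=down(PSI).as_quat(); T=lambda:telemetry.get_obs()
y0=-7.8
bot.grip(50)
bot.reach(F([-168,y0,130-26]),q)
print("t",T()["time"],T()["width"])
hit=bot.move_l(F([-168,y0,84-26]),rate=30,until_force=3)
z=T()["position"][2]; print("touch",hit,z)
if hit:
    zz=z+4-26
    bot.move_l(F([-168,y0,zz]),rate=60)
    h1=bot.move_l(F([-106,y0,zz]),rate=60,until_force=15); p=T();print(h1,RF.T@(p["position"]-HX),p["force"])
    h2=bot.move_l(F([-92,y0,zz]),rate=15,until_force=7); p=T();print(h2,RF.T@(p["position"]-HX),p["force"],p["time"])
    open("z","w").write(str(zz))
    bot.move_l(F([-115,y0,zz]),rate=80)
    bot.move_l(F([-115,y0,zz+60]),rate=150)
    c=imaging.capture("wrist");pickle.dump(c,open("w2.pkl","wb"));save("w2",c)
    print(measure(c),T()["time"])
E
```

```text
t 3.9667 50.14815557940521
touch True 99.5913191960818
False [-106.15972094   -7.76407999   77.616419  ] [-0.40123436  1.34585017  0.98436315]
True [-101.86298973   -7.85970583   76.76713826] [ 0.72952953  0.71617034 -0.10208023] 6.9167
{'ledge': ((681.5028076171875, 56.811561584472656), (159.11224365234375, 12.040616989135742), 84.63148498535156), 'block': ((649.04736328125, 145.85903930664062), (11.553725242614746, 29.467676162719727), 84.61679077148438), 'carrier': [(array([273.1, 128.1]), ((640.8082885742188, 55.583621978759766), (99.32894897460938, 68.751708984375), 84.62568664550781))]} 7.8167
```

View pics/w2.png

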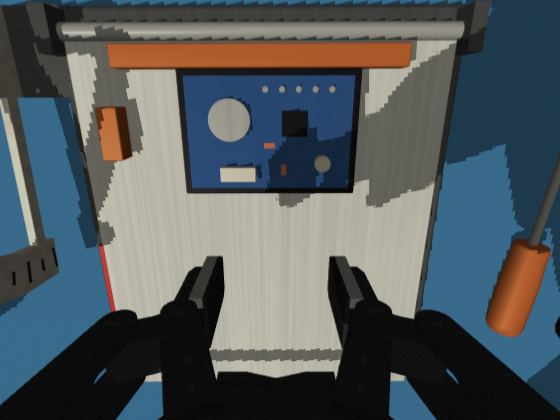

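The board is now square on the ledge (its face is level with the ledge's lower edge, row 68). It still has about 35 mm to go to the block on its left. Next is the sideways push.

```bash
cat > push2.py <<'E'
from h import *
import pickle
q=down(PSI-np.pi/2).as_quat(); T=lambda:telemetry.get_obs()
bot.grip(25)
bot.reach(F([-57,-80,112]),q)
print("q",T()["q"].round(2),T()["time"])
hit=bot.move_l(F([-57,-80,60]),rate=30,until_force=3)
z=T()["position"][2]; print("touch",hit,z)
if hit:
    zz=z+4-26
    bot.move_l(F([-57,-80,zz]),rate=60)
    h1=bot.move_l(F([-57,-36,zz]),rate=60,until_force=15); p=T();print(h1,RF.T@(p["position"]-HX),p["force"])
    h2=bot.move_l(F([-57,-22,zz]),rate=15,until_force=7); p=T();print(h2,RF.T@(p["position"]-HX),p["force"],p["time"])
    bot.move_l(F([-57,-48,zz]),rate=80)
    bot.move_l(F([-57,-48,zz+60]),rate=150)
    # back to view/second x push
    q=down(PSI).as_quat(); bot.grip(50)
    bot.reach(F([-118,30,zz+60]),q)
    z1=float(open("z").read())
    bot.move_l(F([-118,30,z1]),rate=100)
    bot.move_l(F([-106,30,z1]),rate=60,until_force=15)
    h3=bot.move_l(F([-92,30,z1]),rate=15,until_force=7); p=T();print(h3,RF.T@(p["position"]-HX),p["force"],p["time"])
    bot.move_l(F([-115,30,z1]),rate=80)
    bot.move_l(F([-115,30,z1+60]),rate=150)
    c=imaging.capture("wrist");pickle.dump(c,open("w3.pkl","wb"));save("w3",c)
    print(measure(c),T()["time"])
E
python3 push2.py
```

```text
Traceback (most recent call last):
  File "push2.py", line 5, in <module>
    bot.reach(F([-57,-80,112]),q)
    ~~~~~~~~~^^^^^^^^^^^^^^^^^^^^
workcell.PlanningError: the arm cannot take that pose within its joint ranges
```

```bash
sed -i 's/PSI-np.pi/PSI+np.pi/' push2.py; python3 push2.py
```

```text
q [-0.17  0.5   1.52  0.    1.12 -0.07] 9.8917
touch True 102.60190470493289
False [-56.86574859 -35.96902543  80.71751531] [-0.95942222 -0.21157258  0.8778418 ]
True [-57.19594698 -30.11769969  80.22952118] [ 0.1064681  -0.4558526   0.18830135] 12.7333
True [-102.03884396   29.99403502   76.67576258] [-0.06219809 -0.60384874 -0.36660369] 17.175
{'ledge': ((681.73828125, 56.89179992675781), (159.1400146484375, 12.067598342895508), 84.63350677490234), 'block': ((648.9718627929688, 145.92469787597656), (11.574167251586914, 28.95939064025879), 84.61819458007812), 'bar': (((458.1358642578125, 22.164173126220703), (17.658123016357422, 10.716310501098633), 88.03656005859375), array([460.02337624,  23.02317317,  69.60299808])), 'carrier': [(array([278.2, 128.7]), ((643.823486328125, 90.37084197998047), (99.67683410644531, 68.92383575439453), 84.74861145019531))]} 18.0833
```

View pics/w3.png

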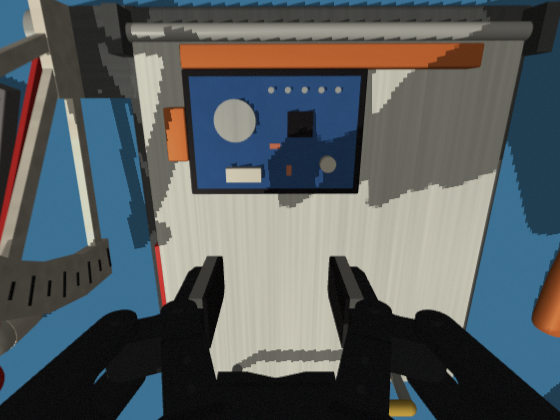

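The board is home: it measures (643.8, 90.4) against a predicted (644.5, 90.2), its yaw is within 0.1° of the ledge, and it touches both stops. Next I grasp the bar and swing the plate.

```bash
cat > lift.py <<'E'
from h import *
import pickle
q=down(PSI+np.pi/2).as_quat(); T=lambda:telemetry.get_obs()
bot.reach(F([-150,10,170]),q)
bot.grip(40)
b=F([-235,0,39]); g=np.array([0,0,54.])
bot.reach(b+g+[0,0,50],q)
print(bot.move_l(b+g,rate=60,until_force=12))
bot.grip(4); p=T(); print(p["width"],p["position"]-b,p["force"],p["time"])
def bar(th): return F([-235*np.cos(th)+39*np.sin(th),0,235*np.sin(th)+39*np.cos(th)])
if 7<p["width"]<14:
    for th in np.linspace(0,.553,9)[1:]:
        bot.move_l(bar(th)+g,rate=45); 
    p=T();print(p["width"],p["position"]-bar(.553)-g,p["force"],p["torque"],p["time"])
    d={n:imaging.capture(n) for n in("top","scene","wrist")};pickle.dump(d,open("c1.pkl","wb"))
    save("scene1",d["scene"],(120,330,150,400),3)
    save("wr1",d["wrist"])
E
python3 lift.py
```

```text
False
7.917377805100179 [-0.66151715  0.10135334 54.50809725] [-3.72367982 -0.00900533  5.3219349 ] 21.5917
7.7791326613389735 [-1.1714664   0.32519519  2.05317407] [-11.33978574   1.61127664   5.73047036] [0.30472326 2.02702671 0.04352029] 25.725
```

View pics/scene1.png

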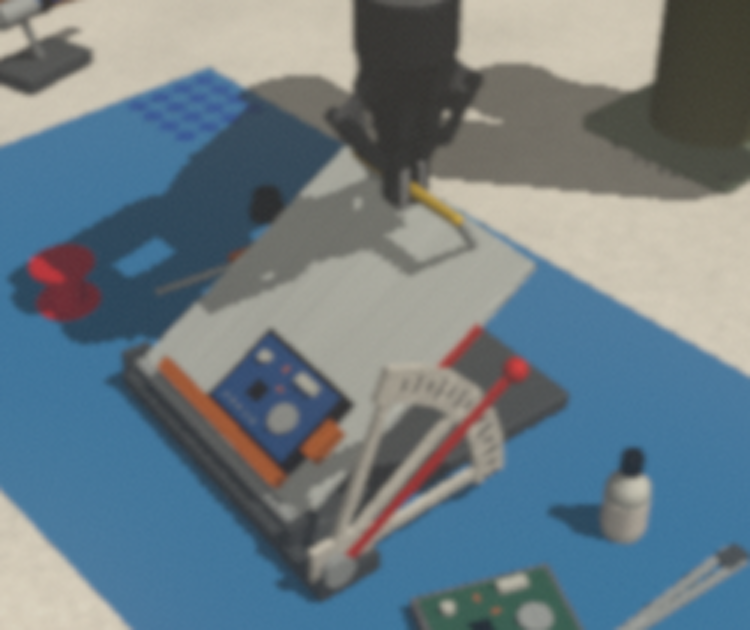

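View pics/wr1.png

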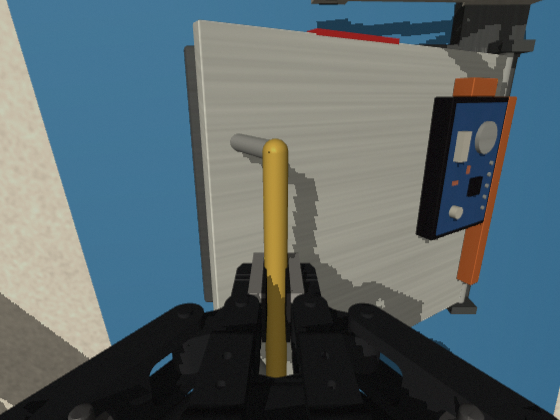

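The scene view shows the plate raised and the board against both stops. The wrist view shows the bar pinched between the pads. Next I measure the plate's angle against the pointer's.

```bash
cat >> h.py <<'E'
def plateang(c):
    P=cloud(c); h=hsv(c); L=(P-HX)@RF
    m=(h[...,1]<60)&(h[...,2]>70)&(c["range_z"]>0)&(L[...,0]<-15)&(L[...,0]>-235)&(abs(L[...,1])<105)&(L[...,2]>-15)
    p=L[m]
    for _ in range(8):   # z = a*(-x)+b*y+c
        A=np.c_[-p[:,0],p[:,1],np.ones(len(p))]; s=np.linalg.lstsq(A,p[:,2],rcond=None)[0]
        r=p[:,2]-A@s; p=p[abs(r)<max(2.5,1.5*np.median(abs(r)))]
    return np.arctan(s[0]),s[1],s[2],len(p),r.std()
def barang(c,g=None):
    m=mask(c,(20,120,60),(32,255,255)); P=cloud(c);L=(P-HX)@RF
    m=(m>0)&(abs(L[...,1])<65)&(abs(L[...,0])<260)&(L[...,2]>50)
    return np.median(L[m],0),m.sum()
E
python3 - <<'E'
from h import *
import pickle
d=pickle.load(open("c1.pkl","rb"));d0=pickle.load(open("c0.pkl","rb"));w1=pickle.load(open("w1.pkl","rb"))
print("flat",[np.round(plateang(c),4) for c in(d0["top"],d0["scene"],w1)])
print("now",[np.round(plateang(d[n]),4) for n in d])
p=telemetry.get_obs()["position"]+[.66,-.1,-54.5]; L=RF.T@(p-HX);print("tcp bar",L,np.hypot(*L[[0,2]]),np.arctan2(L[2],-L[0])-np.arctan2(39,235))
rs=[]
for n,g,op in(("top",(219.3,182.9),4),("scene",(322,243.7),6)):
    ce,s=ballpx(d[n],g,0,op); x=onside(d[n],ce,159); print(n,ce,x.round(1),np.arctan2(x[2],-x[0]))
for n in d: print(n,barang(d[n]))
E
```

```text
flat [array([-3.1000e-03,  1.1000e-03,  4.8120e+00,  2.6620e+03,  1.2831e+00]), array([4.0000e-03, 1.0000e-04, 3.5795e+00, 2.5080e+03, 8.9210e-01]), array([ 1.2000e-03, -2.0000e-04,  4.2767e+00,  1.9322e+04,  8.1510e-01])]
now [array([  1.1913,   1.258 ,   1.8967, 279.    ,   6.6761]), array([ 5.5710e-01, -4.1000e-03,  2.5450e+00,  2.4840e+03,  1.1643e+00]), array([ 5.4850e-01, -3.4000e-03,  4.8594e+00,  5.0252e+04,  5.2340e-01])]
tcp bar [-1.80154421e+02  1.62672781e-01  1.58011639e+02] 239.631578728056 0.5555539361038453
top [219.1  182.55] [-152.7  159.    87.3] 0.5190191145632662
scene [322.06 243.02] [-156.6  159.    94.9] 0.5449482812899911
top (array([-182.64301909,  -40.36094353,  160.54515247]), np.int64(3))
scene (array([-179.3231869 ,   36.16089894,  159.51909295]), np.int64(53))
wrist (array([-180.85475472,   21.84625429,  160.47660183]), np.int64(5109))
```

```bash
python3 - <<'E'
from h import *
import pickle
d=pickle.load(open("c1.pkl","rb"));d0=pickle.load(open("c0.pkl","rb"));w1=pickle.load(open("w1.pkl","rb"))
for nm,c in(("s0",d0["scene"]),("s1",d["scene"]),("w1",w1)):
    m=mask(c,(0,110,50),(6,255,255))|mask(c,(174,110,50),(180,255,255))
    v,u=np.nonzero(m); L=np.array([onside(c,(a,b),159) for a,b in zip(u,v)])
    r=np.hypot(L[:,0],L[:,2]);an=np.arctan2(L[:,2],-L[:,0])
    k=(r<168)&(r>30)&(abs(an-.55)<.08)&(L[:,0]<0)
    if nm[0]=="s": # strip excluded: needs to be near the line
        pass
    q=L[k][:,[0,2]].astype(np.float32)
    vx,vz,x0,z0=cv2.fitLine(q,cv2.DIST_HUBER,0,.01,.01).ravel()
    print(nm,k.sum(),"dir",np.arctan(-vz/vx),"z at hinge",z0-x0*vz/vx,"median ang",np.median(an[k]),"inner/outer",np.median(an[k&(r<100)]),np.median(an[k&(r>100)]))
# strip on plate edge, y=110
for nm,c,a0 in(("s0",d0["scene"],0),("s1",d["scene"],.55)):
    m=mask(c,(0,110,50),(6,255,255))|mask(c,(174,110,50),(180,255,255)); v,u=np.nonzero(m)
    L=np.array([onside(c,(a,b),110) for a,b in zip(u,v)]); r=np.hypot(L[:,0],L[:,2]);an=np.arctan2(L[:,2],-L[:,0])
    k=(abs(an-a0)<.06)&(r>90)&(r<255)&(L[:,0]<0); print(nm,"strip",k.sum(),r[k].min() if k.any() else 0,r[k].max() if k.any() else 0,np.median(an[k]))
E
```

```text
s0 172 dir 0.55863845 z at hinge -1.0013199 median ang 0.5505593369455306 inner/outer 0.5477854570046145 0.5514562376903804
s1 192 dir 0.5582388 z at hinge -0.69579315 median ang 0.5520887932316749 inner/outer 0.5481502176822366 0.5541015900608863
w1 305 dir 0.5707677 z at hinge -0.20031738 median ang 0.5692025325886049 inner/outer 0.5681742968623775 0.5698634134993861
s0 strip 39 125.03406748547926 162.3285655713571 -0.008352087910514156
s1 strip 44 153.4664436053338 190.00140038275342 0.5312467293461758
```

Plate plane fits and bar height give about 0.549, and the pointer measures about 0.556. I'll raise the plate by 0.006 rad and check that it holds steady.

```bash
python3 - <<'E'
from h import *
import pickle
T=lambda:telemetry.get_obs()
def bar(th): return F([-235*np.cos(th)+39*np.sin(th),0,235*np.sin(th)+39*np.cos(th)])
p0=T()["position"]
bot.move_l(p0+bar(.559)-bar(.553),rate=10); bot.dwell(.7)
d={n:imaging.capture(n) for n in("scene","wrist")}
print([np.round(plateang(d[n]),4) for n in d],[barang(d[n]) for n in d],T()["position"]-p0,bar(.559)-bar(.553))
bot.dwell(1); c=imaging.capture("wrist"); print(np.round(plateang(c),4),T()["qvel"].round(4),T()["force"],T()["width"],T()["time"])
# board home? black/blue carrier vs stops in plate frame
th=.556; RP=RF@Ro.from_euler("y",th).as_matrix()
P=cloud(c); L=(P-HX)@RP; print("check plate z",np.median(L[(abs(L[...,0]+150)<30)&(abs(L[...,1]-60)<15)],0))
def onpl(c,uv,z):
    C=-np.array(c["R"]).T@c["t"]; o=RP.T@(C-HX); D=np.linalg.inv(c["intrinsics"])@np.c_[uv,np.ones(len(uv))].T; D=(RP.T@np.array(c["R"]).T@D).T
    return o+D*((z-o[2])/D[:,2])[:,None]
for nm,cc in(("w",c),("s",d["scene"])):
  for k,lo,hi in(("org",(5,150,60),(17,255,255)),("blue",(105,120,20),(125,255,255))):
    for ce,s,m in blobs(mask(cc,lo,hi),25):
        q=onpl(cc,np.argwhere(m)[:,::-1],18)
        r=cv2.minAreaRect(q[:,:2].astype(np.float32))
        if -100<r[0][0]<0 and abs(r[0][1])<110: print(nm,k,np.round(r[0],1),np.round(r[1],1),round(r[2],1),q.min(0).round(1),q.max(0).round(1))
save("wr2",c,(60,330,380,540),2.2); save("sc2",d["scene"],(210,320,200,340),5)
E
```

```text
[array([ 5.6320e-01, -3.2000e-03,  2.5260e+00,  2.5190e+03,  1.1651e+00]), array([ 5.5440e-01, -3.4000e-03,  4.8669e+00,  4.9735e+04,  5.2430e-01])] [(array([-179.03743388,   35.94442233,  160.39416461]), np.int64(54)), (array([-180.00243365,   21.57435278,  161.51933628]), np.int64(5111))] [ 0.66712564 -0.04255713  1.08697336] [ 0.93886512 -0.08756706  1.07411087]
[ 5.5430e-01 -3.4000e-03  4.8750e+00  4.9726e+04  5.2700e-01] [ 0.0003 -0.0009 -0.0022 -0.0009 -0.0003  0.0005] [-5.74501453  1.21735867  0.15841419] 8.006561383107446 28.175
check plate z [-153.2438626    60.54304475    3.68041832]
w org [-67.3  85.6] [50.4 11.3] 1.5 [-92.5  80.   18. ] [-42.1  91.8  18. ]
w org [-28.2   0.6] [ 36.7 158.7] 0.3 [-46.3 -78.7  18. ] [-9.5 80.  18. ]
w blue [-54.9  29.2] [64.9 94. ] 0.2 [-87.5 -17.8  18. ] [-22.3  76.1  18. ]
s org [-15.9   7.1] [  9.  155.5] 0.6 [-21.2 -70.6  18. ] [-11.8  84.8  18. ]
s org [-56.9  91.4] [13.  25.1] 87.0 [-69.6  84.2  18. ] [-44.6  98.4  18. ]
s blue [-55.8  31.7] [86.8 56.5] 89.3 [-84.5 -11.9  18. ] [-28.  75.  18.]
```

View pics/wr2.png

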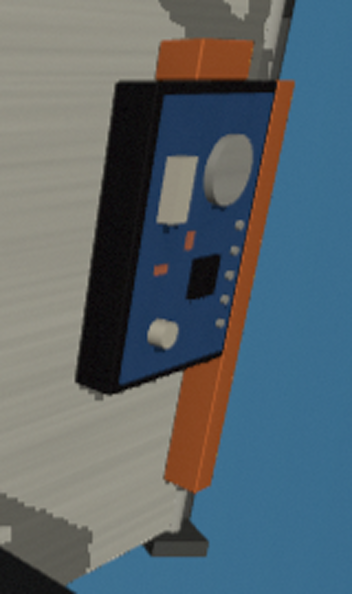

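View pics/sc2.png

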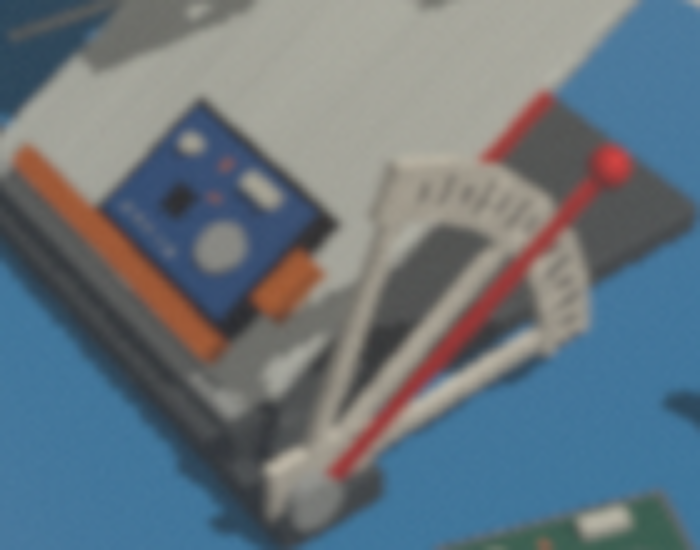

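The close-ups show the board square and touching both stops, and the plate's red edge strip parallel to the pointer. The readings agree and the plate is steady, so I'm handing in.

```bash
python3 -c "
from h import *
order.sign_off()"
```

```text
the job is handed in; nothing more can be done
```

I pushed the board home against both orange stops with the plate flat, then swung the plate up by the yellow bar to the pointer's mark. I handed the job in at about 28 s, with the gripper still holding the bar.

**Board:** With the plate raised, its centre measures (-54.9, +29.2) mm in plate axes, against (-55, +30) for home. It is 0.2° off square, and the close-up shows it touching both stops.

**Plate angle:** My measurements put the plate at 0.553 to 0.559 rad and the pointer at about 0.556 rad. After I raised the plate by the last 0.006 rad, the angle read the same a second later.

**Disagreements:**
- **Pointer readings:** Single views scattered from 0.52 (top camera, coarse) to 0.57 (wrist). I relied on readings combined from two or three cameras and on the pointer arm's direction in the scene view.
- **Bar in the pads:** The arm's own position first read about 0.006 rad higher than the cameras, probably because the bar sagged 1–2 mm in the pads. The last raise made up for that.
- **Plate's red edge strip:** A rough reading of it in the scene view, taken before the last raise, was lower, at about 0.54 rad. I did not use it, because that reading probably picked up other red pixels.

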